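Pack the float and count it on the stroke counter

ROBOT

A 6-joint arm with a two-finger parallel gripper is mounted at the origin on the work surface. World frame = base frame: x ahead of the robot, y to its left, z up, the work surface at z = 0. Lengths are in mm, angles in rad, forces in N, time in s.
With the tool pointing down it reaches from about 300 to 775 mm from the base axis. Payload 14.6 kg.
Tool frame: the origin (TCP) lies between the finger pads; the fingertips stand manip.nose_length ahead of it and the grasp point (between the pads) lies 11 mm behind it (manip.nose_length is the distance from the TCP to the fingertips, in mm); z points along the fingers, y is the line along which they close (so a half turn about z gives the same grasp; the last joint's range is limited). The gripper opens to 94 mm and grips with 3 to 60 N. Pads are 16 mm wide; open, the fingers measure 119 mm over their backs; the gripper's body (75 mm by 177 mm) begins 78 mm behind the grasp point.
Start: joints at [1.091, 0.3, 1.521, -0, 1.321, -0.067], TCP at [220.643, 503.792, 213.446] pointing down, gripper open.
Joint ranges: [-3.03, 3.03], [-0.79, 2.21], [0.23, 2.52], [-1.04, 4.18], [0, 3.07], [-2.55, 2.55]. Speed limits (rad/s): [2.22, 2.22, 2.57, 3.14, 3.14, 3.14].

INTERFACE

Orientations are given as [roll, pitch, yaw] about the fixed x, y, z axes, in that order (R = Rz(yaw) Ry(pitch) Rx(roll)).
In Python, from cell import manip, cams, job gives the robot as it stands.
- The arm moves only by the tool jog_arm, never from a script. Its argument "commands" is a list of rows, each an object of numbers: "dx", "dy", "dz": the shift along the tool's x, y, z each as a share of 40 mm, from -1 to 1; "ax", "ay", "az": the turn, a rotation vector about the tool's x, y, z each as a share of 10 degrees, from -1 to 1; "gripper": the closure, from 0 (fully open) to 1 (shut). A call has 1 to 10 rows; each row shifts and turns the commanded pose from where the row before left it, along the tool's axes as they then stand; what a row does not reach is not made up. A row lasts 1/8 s, in which the tool goes at most 62.5 mm and 10.7 degrees, less where a joint would pass 70% of its speed; a pose out of reach is approached as far as the arm can. A call with a number of a shift or a turn outside -1 to 1 is refused whole. A call with a gripper value outside its range is refused whole. The fingers move at their own pace and stop on an object; "squeeze" is the grip in N (left out, the last holds). Time passes only in rows, so rows that do not move let the fingers close. It gives the time, the measured TCP pose, the force, the opening and the grip force at its end, in the units of the state.
- manip.read_state(): the state, without advancing time (a new reading comes with each control period).
- cams.camera(name): name is "scene" or "side" or "wrist"; returns a dict with "image" (480x640x3 uint8, red, green, blue), "fx", "fy", "cx", "cy" (pixels), "world_to_cam" (4x4, takes a point from world to camera coordinates). Camera axes: x right, y down, z forward; pixel columns grow to the right and rows downward; lengths in mm; the calibration is good to about 2 mm. A picture is of the moment at which its call begins. There is no depth.
- job.sign_off(): hands the job in; it is judged then, once.
The state is a dict: "clock": time; "joints": joint angles; "qd": joint speeds; "effort": joint torques, N m; "eef_pos": TCP position; "eef_rot": TCP orientation; "wrist_force": force on the tool from outside, world axes, zero at the start; "moment": the same for the moment, N m; "finger_gap": finger opening in mm; "finger_force": force on a finger pad.
Only numpy, scipy, OpenCV 4.12 (cv2) and the standard library are available. Lean on these libraries where they do the work, as an engineer would, in place of code of your own. Each camera call takes 0.05 s, during which the arm holds its last target. There are 200 camera calls.

TASK

Pack the orange float that stands on the bench: set it down gently inside the deep blue bin that already holds two floats, without dropping it or pressing it hard into the bin. Count it with exactly one stroke of the stroke counter: pull the red-handled lever all the way to its stop and let it spring fully back. Leave the water bottle and the small tray of sleeves where they are.

Things in the scene. Friction and masses are not known exactly. Their poses are not given: they have to be found in the camera images.
- float: Orange hollow plastic float to be packed, 60 g or so: a 60 mm ball with a flat round foot 28 mm across, standing foot down loose on the bench, 59 mm tall with the small white boss on top. Origin: centre of the foot's underside; z up through the boss. Its widest circle (60 mm) is 26.5 mm above the origin. Round, so it can be gripped from any side.
- float_center (a point): Centre of that float's ball, 26.5 mm above its foot.
- bin: Deep blue pack bin, fixed on the bench, open at the top: outside 300 mm along its x, 200 mm along its y, 120 mm high, walls 4 mm. Origin: centre of its underside, z up. A grey foam sheet covers its floor, upper face 11 mm above the origin. Two orange floats already packed stand in its -x half, each 105 mm from the middle along -x and 45 mm to either side; the rest of the floor is free.
- bin_floor (a point): Centre of the foam's upper face in the pack bin (11 mm above the bin's origin).
- counter: Stroke counter (tally counter), fixed on the bench: grey housing 70 mm along x, 104 mm along y, 78 mm high with four white number drums under its black top frame, on a steel base plate 92 x 150 x 5 mm. Origin: centre of the underside; z up; its front is the -x side. The lever is on its -y side and swings in a plane parallel to its x-z plane; a reset knob sticks out to +y (to 75 mm), not needed.
- lever (a joint): Angle of the counter's lever, rad: 0 at rest (arm leaning 24.5 degrees from upright towards the counter's +x), 0.855 (49 degrees) at its stop (leaning 24.5 degrees towards -x). A spring returns it to 0: about 1.5 N at the handle to start, 4 N at the stop. It must come within about 4 degrees of the stop to count. On the way back it needs a clear path.
- lever_grip (a point): Middle of the lever's red handle: a round bar 20 mm thick and 60 mm long, parallel to the counter's y axis, free all round except at its inner (+y) end, where the flat steel arm (14 mm wide, 6 mm thick) joins it. It travels on a circle of 105 mm radius about lever_pivot; it is about 144 mm above the bench at rest and at the stop, 153 mm midway.
- lever_pivot (a point): Point on the lever's axis (parallel to the counter's y), 48 mm above the counter's underside and in the handle's middle plane, 98 mm to the counter's -y side of its middle.
- count_wheel (a joint): Angle of the counter's units drum (the one nearest the lever, with a red patch), rad: 0 at the start, 0.628 (36 degrees) after one full stroke, 1.257 after two. A ratchet turns it only while the lever is pulled, over the last 36 degrees of the swing; it stays put as the lever springs back and cannot be turned back.
- bottle: Clear water bottle with a blue cap and green label, 64 mm across, 200 mm tall, standing loose beyond the work; leave it alone. Origin: centre of its underside.
- sleeve_tray: Small blue tray 160 x 110 x 75 mm holding short aluminium sleeves, loose, beyond the work; leave it alone. Origin: centre of its underside.
There are look-alikes about, which are no part of the job. Leave any black or yellow look-alike of the float alone. There is more than one size of the counter; the job needs the middle-sized.

How it is judged:
By the outcome, as a careful person would: the job done as asked, in the order asked, and still so for the second after the job is handed in, with the robot touching nothing.
It also fails if it takes over 58 s, if anything falls off the work surface, if the arm or the gripper's body presses on something with over 40 N, if the wrist force passes 120 N, or if a joint passes its speed limit or range.

## Working session

There is one attempt and no reset: what is moved stays moved. The work goes in short steps, Python scripts to look and compute and a tool call to move; the robot and the scene stay as the last step left them, time stands still between calls to the robot, and variables do not carry over. Pictures are saved under pics/ and viewed, at most 10 in all, crops included, and the job is handed in when it is done.

Besides the shell and the picture viewer there is one more tool, called after ">>>" as a command line: name --argument value ..., lists and objects as JSON in quotes. jog_arm: Moves the arm, as the interface text tells. Shift numbers are shares of 40 mm and turn numbers shares of 10 degrees, none past 1 either way. Its arguments: {"type":"object","properties":{"commands":{"type":"array"},"squeeze":{"type":"number"}},"required":["commands"]}

```bash
mkdir -p pics
python3 - <<'E'
from cell import manip,cams,job
import cv2,numpy as np
for n in("scene","side"):
    c=cams.camera(n);cv2.imwrite(f"pics/{n}0.png",c["image"][:,:,::-1])
    np.savez(f"{n}0.npz",**c)
    print(n,c["fx"],c["cx"],c["cy"],np.round(c["world_to_cam"],3).tolist())
print(manip.read_state(),manip.nose_length)
E
```

```text
scene 439.16768109064833 314.9210730416485 237.77836187814725 [[-0.162, 0.987, -0.002, 212.514], [0.836, 0.136, -0.531, -383.568], [-0.524, -0.088, -0.847, 1528.08], [0.0, 0.0, 0.0, 1.0]]
side 612.8291523450606 318.9448206531848 248.77835686624076 [[0.738, -0.675, -0.001, -487.749], [-0.36, -0.392, -0.846, 235.123], [0.571, 0.625, -0.533, 1451.073], [0.0, 0.0, 0.0, 1.0]]
{'clock': 0.1, 'joints': array([ 1.09141966e+00,  3.00400551e-01,  1.52148434e+00, -2.26796754e-05,
        1.32071366e+00, -6.66059142e-02]), 'qd': array([ 0.00199757, -0.00093025, -0.00047439,  0.00228919,  0.00089078,
        0.00106104]), 'effort': array([ 1.62058379e-03, -5.32639682e+01, -3.53288591e+01,  7.09515531e-02,
        2.34733050e-02, -8.37524823e-06]), 'eef_pos': array([220.54237899, 503.60895406, 212.96595113]), 'eef_rot': array([-3.14058752e+00, -4.50298253e-05,  2.72882750e+00]), 'wrist_force': array([-0.08371933,  0.16578298,  0.22442185]), 'moment': array([ 0.00187736,  0.0068356 , -0.00488799]), 'finger_force': 0.0, 'finger_gap': 94.1577378955082} 8.0
```

View pics/scene0.png

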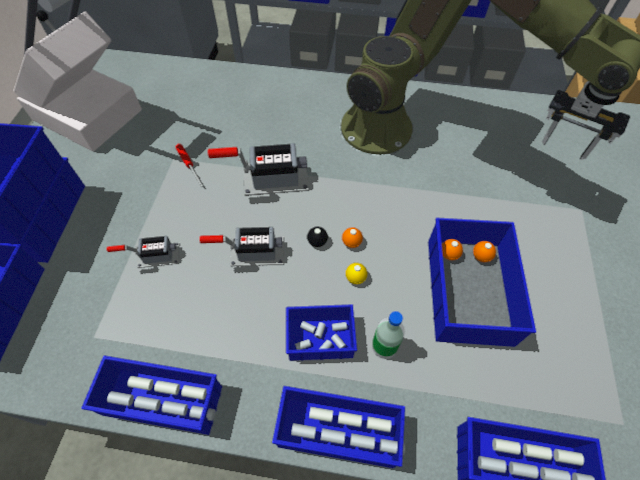

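View pics/side0.png

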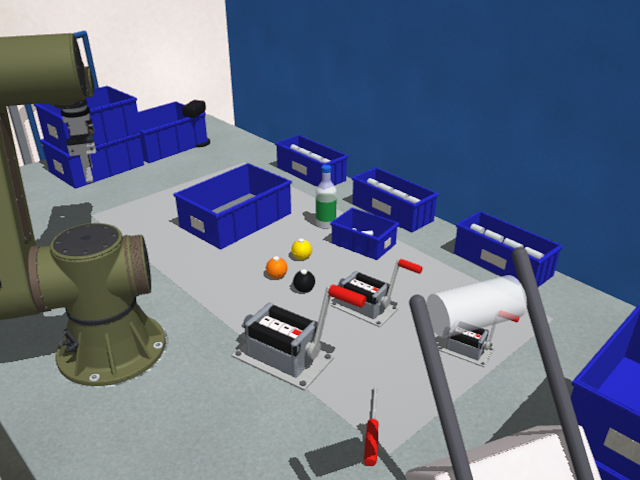

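The scene view shows the orange float at (352,238), black at (317,236), yellow at (357,274), the middle counter at (255,240) with its handle at (211,239), and the bin around (480,280). In the side view the float is at (276,268) and the middle handle at (410,266).

```bash
cat > h.py <<'E'
import numpy as np,cv2
C={n:dict(np.load(f"{n}0.npz")) for n in("scene","side")}
def P(n):
    c=C[n];K=np.array([[c["fx"],0,c["cx"]],[0,c["fy"],c["cy"]],[0,0,1]],float);return K@c["world_to_cam"][:3]
def proj(n,p):
    q=P(n)@np.r_[p,1];return q[:2]/q[2]
def onz(n,uv,z):
    M=P(n);u,v=uv;A=np.array([M[0]-u*M[2],M[1]-v*M[2]]);return np.r_[np.linalg.solve(A[:,:2],-(A[:,2]*z+A[:,3])),z]
def tri(a,b):
    X=cv2.triangulatePoints(P("scene"),P("side"),np.float64(a),np.float64(b));return (X[:3]/X[3]).ravel()
def blob(n,box,lo,hi):
    x0,y0,x1,y1=box;h=cv2.cvtColor(C[n]["image"][y0:y1,x0:x1],cv2.COLOR_RGB2HSV)
    m=cv2.inRange(h,lo,hi);k,l,s,ce=cv2.connectedComponentsWithStats(m);i=1+s[1:,4].argmax()
    return ce[i]+[x0,y0],s[i]
E
python3 - <<'E'
from h import *
o=((8,120,60),(19,255,255));r=((0,150,60),(5,255,255))
a,s=blob("scene",(335,222,370,255),*o);b,t=blob("side",(260,250,292,285),*o)
print("float",a,s,b,t,tri(a,b),onz("scene",a,26.5))
a,s=blob("scene",(195,230,230,250),*r);b,t=blob("side",(390,255,425,276),*r)
print("handle",a,s,b,t,tri(a,b),onz("scene",a,144))
for p in((437,219),(433,221)): print("bin",onz("scene",p,120))
for n,(x,y,w,h),f in(("scene",(420,205,120,145),5),("scene",(190,215,110,60),7),("side",(325,250,110,85),7)):
    im=cv2.resize(C[n]["image"][y:y+h,x:x+w,::-1],None,fx=f,fy=f,interpolation=cv2.INTER_CUBIC)
    if w==120: im=im[:600*1]; im=cv2.resize(C[n]["image"][y:y+h,x:x+w,::-1],None,fx=4,fy=4,interpolation=cv2.INTER_CUBIC)
    cv2.imwrite(f"pics/c{n}{w}.png",im)
E
```

```text
float [351.84466019 237.70226537] [  7   5  21  21 309] [276.18529412 268.06764706] [  6   8  21  21 340] [476.95601385 -27.80060883  24.3382943 ] [480.0338721  -29.37213621  26.5       ]
handle [211.18238994 238.9245283 ] [  5   5  23   8 159] [409.71511628 265.70348837] [  8   4  24  14 172] [ 614.22972252 -379.65124727  143.79670907] [ 615.73752682 -381.30290951  144.        ]
bin [443.84673937 189.44427261 120.        ]
bin [452.11401158 179.00600232 120.        ]
```

View pics/cscene120.png

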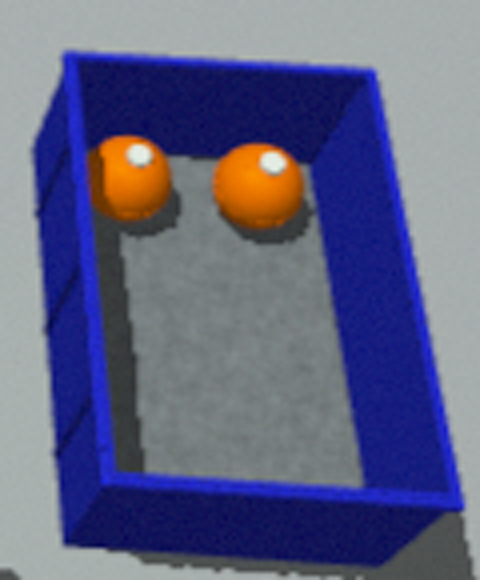

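View pics/cscene110.png

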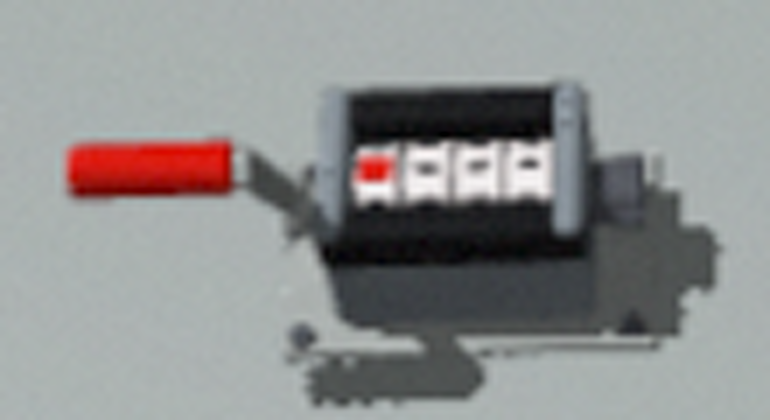

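View pics/cside110.png

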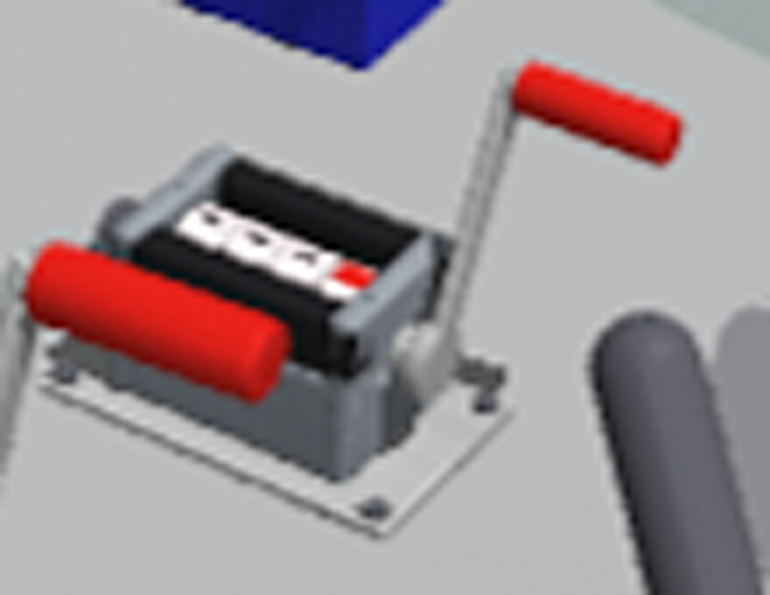

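The crops show the bin rim corners clearly, with its two floats at the end near the robot. The counter's lever is on the world −y side, leaning away from the robot, so the pull is towards the robot.

Run:
```python
from h import *
from scipy.optimize import least_squares as LS
R=lambda t:np.array([[np.cos(t),-np.sin(t),0],[np.sin(t),np.cos(t),0],[0,0,1]])
def fit(pts,g):
    def f(q):return np.concatenate([proj(n,R(q[2])@np.array(p)+[q[0],q[1],0])-uv for n,p,uv in pts])
    s=LS(f,g,x_scale=[100,100,1]);print(np.round(s.x,3),np.round(s.fun,1));return s.x
b=fit([("scene",(-150,100*s,120),uv) for s,uv in((-1,(436.25,218.25)),(1,(514,222.5)))]+[("scene",(150,100*s,120),uv) for s,uv in((-1,(446.25,325.75)),(1,(535.5,331.75)))],[600,250,0])
sd=lambda x,y:(325+x/7,250+y/7); sc=lambda x,y:(190+x/7,215+y/7)
hx=105*np.sin(np.radians(24.5));hz=48+105*np.cos(np.radians(24.5))
pts=[("side",(-46,-75,5),sd(380,530)),("side",(46,-75,5),sd(515,408)),("side",(-46,75,5),sd(40,382)),
("scene",(hx,-98,hz),(211.2,238.9)),("side",(hx,-98,hz),(409.7,265.7)),
("side",(hx,-128,hz),sd(672,137)),("side",(hx,-68,hz),sd(525,87)),("scene",(hx,-128,hz),sc(67,170)),("scene",(hx,-68,hz),sc(232,167)),
("scene",(46,-75,3),sc(285,355)),("scene",(46,75,3),sc(665,346))]
c=fit(pts,[580,-280,0])
T=R(c[2])
for a in(24.5,0,-24.5):
    a=np.radians(a);print("grip",T@[105*np.sin(a),-98,48+105*np.cos(a)]+[c[0],c[1],0])
print("bin (+60,0)",R(b[2])@[60,0,11]+[b[0],b[1],0])
# floats in bin check, black/yellow
for n,p in(("black",(317,236)),("yellow",(357,274)),("botcap",(397,318))): print(n,onz("scene",p,26.5 if n!="botcap" else 200))
o=((8,120,60),(19,255,255))
print(onz("scene",(484.7,251),37.5),R(b[2])@[-105,45,37]+[b[0],b[1],0])
```

```text
[5.83853e+02 3.03273e+02 9.00000e-02] [ 1.   0.7 -1.   0.8  0.7 -0.4 -0.8 -0.5]
[ 5.52765e+02 -2.92058e+02  1.96000e-01] [ 0.6 -0.   0.1 -1.  -0.4 -0.8  0.8 -0.2  0.6  0.1  0.3  0.4 -0.5 -0.6
  0.6 -0.2  0.6 -0.5 -0.6 -0.1 -1.6 -0.4]
grip [ 614.5207711  -379.72831333  143.54593344]
grip [ 571.80797908 -388.18951898  153.        ]
grip [ 529.09518707 -396.65072463  143.54593344]
bin (+60,0) [643.60903782 308.67669219  11.        ]
black [ 490.37277116 -128.7077894    26.5       ]
yellow [593.64109892  -1.77386182  26.5       ]
botcap [776.93908841  91.41735748 200.        ]
[471.03758845 339.93368823  37.5       ] [475.22676393 338.63349175  37.        ]
```

>>> jog_arm --commands '[{"az": 0.95, "gripper": 0}, {"az": 0.95}, {"az": 0.95}, {"az": 0.95}, {"az": 0.95}, {"az": 0.95}, {"az": 0.93}, {}]'

```text
schema error: expected keys dx, dy, dz, ax, ay, az, gripper
```

>>> jog_arm --commands '[{"dx": -0.95, "dy": 0.46}, {"dx": -0.95, "dy": 0.46}, {"dx": -0.95, "dy": 0.46}, {"dx": -0.95, "dy": 0.46}, {"dx": -0.95, "dy": 0.46}, {"dx": -0.95, "dy": 0.46}, {"dx": -0.95, "dy": 0.46}, {"dx": -0.95, "dy": 0.46}, {"dx": -0.95, "dy": 0.46}, {"dx": -0.95, "dy": 0.46}]'

```text
schema error: expected keys dx, dy, dz, ax, ay, az, gripper
```

>>> jog_arm --commands '[{"dx": -0.95, "dy": 0.46}, {"dx": -0.95, "dy": 0.46}, {"dx": -0.95, "dy": 0.46}, {"dx": -0.9, "dy": 0.4}, {}, {}]'

```text
schema error: expected keys dx, dy, dz, ax, ay, az, gripper
```

Run:
```python
from cell import manip,cams
import cv2,numpy as np
c=cams.camera("wrist");np.savez("wrist0.npz",**c);cv2.imwrite("pics/w0.png",c["image"][:,:,::-1])
import h;h.C["wrist"]=c
o=((8,120,60),(19,255,255))
a,s=h.blob("wrist",(0,0,640,480),*o);print(a,s,h.onz("wrist",a,26.5),manip.read_state()["eef_pos"],manip.read_state()["eef_rot"])
```

```text
[549. 438.] [549 438   1   1   1] [582.28802657 643.30884759  26.5       ] [220.56614246 503.62014491 213.02662702] [-3.14070051e+00 -7.25198108e-05  2.72878754e+00]
```

All keys are required in each row.

>>> jog_arm --commands '[{"dx": 0, "dy": 0, "dz": 0, "ax": 0, "ay": 0, "az": 0.95, "gripper": 0}, {"dx": 0, "dy": 0, "dz": 0, "ax": 0, "ay": 0, "az": 0.95, "gripper": 0}, {"dx": 0, "dy": 0, "dz": 0, "ax": 0, "ay": 0, "az": 0.95, "gripper": 0}, {"dx": 0, "dy": 0, "dz": 0, "ax": 0, "ay": 0, "az": 0.95, "gripper": 0}, {"dx": 0, "dy": 0, "dz": 0, "ax": 0, "ay": 0, "az": 0.95, "gripper": 0}, {"dx": 0, "dy": 0, "dz": 0, "ax": 0, "ay": 0, "az": 0.95, "gripper": 0}, {"dx": 0, "dy": 0, "dz": 0, "ax": 0, "ay": 0, "az": 0.93, "gripper": 0}, {"dx": 0, "dy": 0, "dz": 0, "ax": 0, "ay": 0, "az": 0, "gripper": 0}]'

```text
clock: 1.15
eef_pos: [220.6, 503.7, 213.2]
eef_rot: [-3.141, 0.0, 1.573]
wrist_force: [-0.5, -0.1, -0.1]
finger_gap: 94.0
finger_force: 0.0
```

>>> jog_arm --commands '[{"dx": -0.95, "dy": 0.46, "dz": 0, "ax": 0, "ay": 0, "az": 0, "gripper": 0}, {"dx": -0.95, "dy": 0.46, "dz": 0, "ax": 0, "ay": 0, "az": 0, "gripper": 0}, {"dx": -0.95, "dy": 0.46, "dz": 0, "ax": 0, "ay": 0, "az": 0, "gripper": 0}, {"dx": -0.95, "dy": 0.46, "dz": 0, "ax": 0, "ay": 0, "az": 0, "gripper": 0}, {"dx": -0.95, "dy": 0.46, "dz": 0, "ax": 0, "ay": 0, "az": 0, "gripper": 0}, {"dx": -0.95, "dy": 0.46, "dz": 0, "ax": 0, "ay": 0, "az": 0, "gripper": 0}, {"dx": -0.95, "dy": 0.46, "dz": 0, "ax": 0, "ay": 0, "az": 0, "gripper": 0}, {"dx": -0.95, "dy": 0.46, "dz": 0, "ax": 0, "ay": 0, "az": 0, "gripper": 0}, {"dx": -0.95, "dy": 0.46, "dz": 0, "ax": 0, "ay": 0, "az": 0, "gripper": 0}, {"dx": -0.95, "dy": 0.46, "dz": 0, "ax": 0, "ay": 0, "az": 0, "gripper": 0}]'

```text
clock: 2.4
eef_pos: [405.4, 122.6, 213.5]
eef_rot: [3.141, -0.0, 1.576]
wrist_force: [-0.1, 0.5, -0.8]
finger_gap: 94.1
finger_force: 0.0
```

>>> jog_arm --commands '[{"dx": -0.95, "dy": 0.46, "dz": 0, "ax": 0, "ay": 0, "az": 0, "gripper": 0}, {"dx": -0.95, "dy": 0.46, "dz": 0, "ax": 0, "ay": 0, "az": 0, "gripper": 0}, {"dx": -0.95, "dy": 0.46, "dz": 0, "ax": 0, "ay": 0, "az": 0, "gripper": 0}, {"dx": -0.95, "dy": 0.47, "dz": 0, "ax": 0, "ay": 0, "az": 0, "gripper": 0}, {"dx": 0, "dy": 0, "dz": 0, "ax": 0, "ay": 0, "az": 0, "gripper": 0}, {"dx": 0, "dy": 0, "dz": 0, "ax": 0, "ay": 0, "az": 0, "gripper": 0}]'

```text
clock: 3.15
eef_pos: [478.8, -27.6, 213.3]
eef_rot: [-3.141, -0.0, 1.574]
wrist_force: [0.8, -0.6, 0.0]
finger_gap: 94.2
finger_force: 0.0
```

Run:
```python
from cell import manip,cams
import cv2,numpy as np
c=cams.camera("wrist");cv2.imwrite("pics/w0.png",c["image"][:,:,::-1])
import h;h.C["wrist"]=c
o=((8,120,60),(19,255,255))
a,s=h.blob("wrist",(0,0,640,480),*o);print(a,s,h.onz("wrist",a,26.5),manip.read_state()["eef_pos"],manip.read_state()["eef_rot"])
```

```text
[317.12533131 211.33207119] [ 287  183   62   60 2641] [478.55838357 -28.49504912  26.5       ] [478.75723832 -27.27042477 213.42377275] [-3.14139674e+00 -1.62769346e-04  1.57400946e+00]
```

View pics/w0.png

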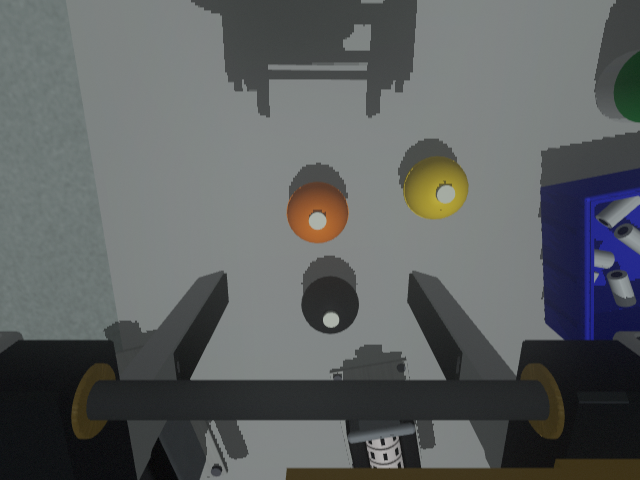

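The wrist view shows the float at (317,211), which gives (478.6, −28.5), matching the earlier fix. The yellow float is 115 mm to the side, clear of the fingers. Descending.

>>> jog_arm --commands '[{"dx": -0.02, "dy": 0, "dz": 1, "ax": 0, "ay": 0, "az": 0, "gripper": 0}, {"dx": 0, "dy": 0, "dz": 1, "ax": 0, "ay": 0, "az": 0, "gripper": 0}, {"dx": 0, "dy": 0, "dz": 1, "ax": 0, "ay": 0, "az": 0, "gripper": 0}, {"dx": 0, "dy": 0, "dz": 1, "ax": 0, "ay": 0, "az": 0, "gripper": 0}, {"dx": 0, "dy": 0, "dz": 0.5, "ax": 0, "ay": 0, "az": 0, "gripper": 0}, {"dx": 0, "dy": 0, "dz": 0.25, "ax": 0, "ay": 0, "az": 0, "gripper": 0}, {"dx": 0, "dy": 0, "dz": 0, "ax": 0, "ay": 0, "az": 0, "gripper": 0}]'

```text
clock: 4.08
eef_pos: [479.0, -28.3, 23.6]
eef_rot: [-3.141, -0.0, 1.573]
wrist_force: [-0.6, -0.8, 0.8]
finger_gap: 93.8
finger_force: 0.0
```

>>> jog_arm --commands '[{"dx": 0, "dy": 0, "dz": 0, "ax": 0, "ay": 0, "az": 0, "gripper": 1}, {"dx": 0, "dy": 0, "dz": 0, "ax": 0, "ay": 0, "az": 0, "gripper": 1}, {"dx": 0, "dy": 0, "dz": 0, "ax": 0, "ay": 0, "az": 0, "gripper": 1}, {"dx": 0, "dy": 0, "dz": 0, "ax": 0, "ay": 0, "az": 0, "gripper": 1}, {"dx": 0, "dy": 0, "dz": 0, "ax": 0, "ay": 0, "az": 0, "gripper": 1}, {"dx": 0, "dy": 0, "dz": 0, "ax": 0, "ay": 0, "az": 0, "gripper": 1}]' --squeeze 10

```text
clock: 4.82
eef_pos: [479.2, -28.8, 23.6]
eef_rot: [3.141, 0.0, 1.572]
wrist_force: [-1.5, -0.5, 5.8]
finger_gap: 59.1
finger_force: 10.0
```

The grip reads slightly narrow, with an upward reaction, which suggests the pads are above the equator. Regripping at the equator, since the gripper body fits inside the bin anyway.

>>> jog_arm --commands '[{"dx": 0, "dy": 0, "dz": 0, "ax": 0, "ay": 0, "az": 0, "gripper": 0.2}, {"dx": 0, "dy": 0, "dz": 0, "ax": 0, "ay": 0, "az": 0, "gripper": 0.2}, {"dx": 0, "dy": 0, "dz": 0.18, "ax": 0, "ay": 0, "az": 0, "gripper": 0.2}, {"dx": 0, "dy": 0, "dz": 0, "ax": 0, "ay": 0, "az": 0, "gripper": 0.2}, {"dx": 0, "dy": 0, "dz": 0, "ax": 0, "ay": 0, "az": 0, "gripper": 1}, {"dx": 0, "dy": 0, "dz": 0, "ax": 0, "ay": 0, "az": 0, "gripper": 1}, {"dx": 0, "dy": 0, "dz": 0, "ax": 0, "ay": 0, "az": 0, "gripper": 1}, {"dx": 0, "dy": 0, "dz": 0, "ax": 0, "ay": 0, "az": 0, "gripper": 1}]'

```text
clock: 5.82
eef_pos: [479.1, -28.8, 16.3]
eef_rot: [3.141, 0.0, 1.572]
wrist_force: [-0.3, -0.1, -0.5]
finger_gap: 58.6
finger_force: 10.0
```

>>> jog_arm --commands '[{"dx": 0, "dy": 0, "dz": -0.3, "ax": 0, "ay": 0, "az": 0, "gripper": 1}, {"dx": 0, "dy": 0, "dz": -0.7, "ax": 0, "ay": 0, "az": 0, "gripper": 1}, {"dx": 0, "dy": 0, "dz": -1, "ax": 0, "ay": 0, "az": 0, "gripper": 1}, {"dx": 0, "dy": 0, "dz": -1, "ax": 0, "ay": 0, "az": 0, "gripper": 1}, {"dx": 0, "dy": 0, "dz": -1, "ax": 0, "ay": 0, "az": 0, "gripper": 1}, {"dx": 0, "dy": 0, "dz": -0.5, "ax": 0, "ay": 0, "az": 0, "gripper": 1}, {"dx": 0, "dy": 0, "dz": 0, "ax": 0, "ay": 0, "az": 0, "gripper": 1}]'

```text
clock: 6.7
eef_pos: [479.5, -28.8, 198.0]
eef_rot: [3.138, 0.0, 1.572]
wrist_force: [0.4, 0.1, -0.7]
finger_gap: 59.0
finger_force: 10.0
```

>>> jog_arm --commands '[{"dx": 0.5, "dy": 0.2, "dz": 0, "ax": 0, "ay": 0, "az": 0, "gripper": 1}, {"dx": 0.9, "dy": 0.36, "dz": 0, "ax": 0, "ay": 0, "az": 0, "gripper": 1}, {"dx": 0.9, "dy": 0.36, "dz": 0, "ax": 0, "ay": 0, "az": 0, "gripper": 1}, {"dx": 0.9, "dy": 0.36, "dz": 0, "ax": 0, "ay": 0, "az": 0, "gripper": 1}, {"dx": 0.9, "dy": 0.36, "dz": 0, "ax": 0, "ay": 0, "az": 0, "gripper": 1}, {"dx": 0.9, "dy": 0.36, "dz": 0, "ax": 0, "ay": 0, "az": 0, "gripper": 1}, {"dx": 0.9, "dy": 0.36, "dz": 0, "ax": 0, "ay": 0, "az": 0, "gripper": 1}, {"dx": 0.9, "dy": 0.36, "dz": 0, "ax": 0, "ay": 0, "az": 0, "gripper": 1}, {"dx": 0.9, "dy": 0.36, "dz": 0, "ax": 0, "ay": 0, "az": 0, "gripper": 1}]'

```text
clock: 7.82
eef_pos: [602.0, 280.4, 194.8]
eef_rot: [-3.14, 0.001, 1.572]
wrist_force: [0.4, -0.3, -1.0]
finger_gap: 58.7
finger_force: 10.0
```

>>> jog_arm --commands '[{"dx": 0.5, "dy": 0.2, "dz": 0, "ax": 0, "ay": 0, "az": -0.4, "gripper": 1}, {"dx": 0.17, "dy": 0.08, "dz": 0, "ax": 0, "ay": 0, "az": -0.1, "gripper": 1}, {"dx": 0, "dy": 0, "dz": 0, "ax": 0, "ay": 0, "az": 0, "gripper": 1}, {"dx": 0, "dy": 0, "dz": 0, "ax": 0, "ay": 0, "az": 0, "gripper": 1}]'

```text
clock: 8.32
eef_pos: [612.7, 305.5, 196.2]
eef_rot: [-3.141, 0.0, 1.657]
wrist_force: [-0.5, -0.2, -0.9]
finger_gap: 58.9
finger_force: 10.0
```

Run:
```python
from cell import manip,cams
import cv2,numpy as np
a=cams.camera("scene")["image"][140:360,380:640];b=cams.camera("wrist")["image"]
cv2.imwrite("pics/hold.png",np.hstack([cv2.resize(x,(400,338)) for x in(a,b)])[:,:,::-1])
```

```text
(no output)
```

View pics/hold.png

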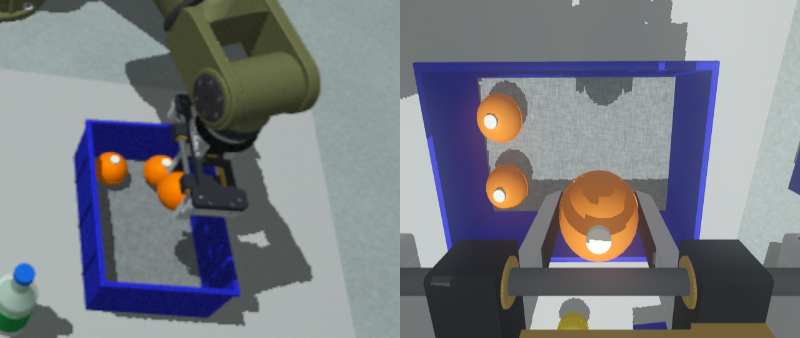

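The float is held and hangs over the free part of the bin, with the gripper square to the bin. Lowering it now.

>>> jog_arm --commands '[{"dx": 0, "dy": 0, "dz": 0.7, "ax": 0, "ay": 0, "az": 0, "gripper": 1}, {"dx": 0, "dy": 0, "dz": 0.8, "ax": 0, "ay": 0, "az": 0, "gripper": 1}, {"dx": 0, "dy": 0, "dz": 0.8, "ax": 0, "ay": 0, "az": 0, "gripper": 1}, {"dx": 0, "dy": 0, "dz": 0.8, "ax": 0, "ay": 0, "az": 0, "gripper": 1}, {"dx": 0, "dy": 0, "dz": 0.6, "ax": 0, "ay": 0, "az": 0, "gripper": 1}, {"dx": 0, "dy": 0, "dz": 0.3, "ax": 0, "ay": 0, "az": 0, "gripper": 1}, {"dx": 0, "dy": 0, "dz": 0, "ax": 0, "ay": 0, "az": 0, "gripper": 1}]'

```text
clock: 9.3
eef_pos: [612.6, 306.1, 36.1]
eef_rot: [-3.141, 0.0, 1.659]
wrist_force: [-0.3, -0.5, -0.8]
finger_gap: 58.7
finger_force: 10.0
```

>>> jog_arm --commands '[{"dx": 0, "dy": 0, "dz": 0.06, "ax": 0, "ay": 0, "az": 0, "gripper": 1}, {"dx": 0, "dy": 0, "dz": 0.06, "ax": 0, "ay": 0, "az": 0, "gripper": 1}, {"dx": 0, "dy": 0, "dz": 0, "ax": 0, "ay": 0, "az": 0, "gripper": 1}]'

```text
clock: 9.68
eef_pos: [612.8, 306.4, 31.7]
eef_rot: [3.141, -0.0, 1.659]
wrist_force: [-0.6, 0.5, -1.4]
finger_gap: 58.5
finger_force: 10.0
```

>>> jog_arm --commands '[{"dx": 0, "dy": 0, "dz": 0.04, "ax": 0, "ay": 0, "az": 0, "gripper": 1}, {"dx": 0, "dy": 0, "dz": 0.03, "ax": 0, "ay": 0, "az": 0, "gripper": 1}, {"dx": 0, "dy": 0, "dz": 0, "ax": 0, "ay": 0, "az": 0, "gripper": 1}]'

```text
clock: 10.05
eef_pos: [612.7, 306.3, 28.5]
eef_rot: [-3.141, 0.0, 1.659]
wrist_force: [0.2, 1.0, -1.1]
finger_gap: 58.7
finger_force: 10.0
```

>>> jog_arm --commands '[{"dx": 0, "dy": 0, "dz": 0.03, "ax": 0, "ay": 0, "az": 0, "gripper": 1}, {"dx": 0, "dy": 0, "dz": 0, "ax": 0, "ay": 0, "az": 0, "gripper": 1}]'

```text
clock: 10.3
eef_pos: [612.7, 306.4, 27.4]
eef_rot: [-3.142, -0.0, 1.659]
wrist_force: [0.1, -0.4, -0.4]
finger_gap: 58.7
finger_force: 10.0
```

>>> jog_arm --commands '[{"dx": 0, "dy": 0, "dz": 0.02, "ax": 0, "ay": 0, "az": 0, "gripper": 1}, {"dx": 0, "dy": 0, "dz": 0, "ax": 0, "ay": 0, "az": 0, "gripper": 1}]'

```text
clock: 10.55
eef_pos: [612.8, 306.4, 27.3]
eef_rot: [3.141, -0.0, 1.659]
wrist_force: [-2.5, -2.1, 5.8]
finger_gap: 58.8
finger_force: 10.0
```

Contact reads about 6 N, so I'll release and retreat.

>>> jog_arm --commands '[{"dx": 0, "dy": 0, "dz": -0.01, "ax": 0, "ay": 0, "az": 0, "gripper": 0.3}, {"dx": 0, "dy": 0, "dz": 0, "ax": 0, "ay": 0, "az": 0, "gripper": 0.1}, {"dx": 0, "dy": 0, "dz": 0, "ax": 0, "ay": 0, "az": 0, "gripper": 0}, {"dx": 0, "dy": 0, "dz": 0, "ax": 0, "ay": 0, "az": 0, "gripper": 0}, {"dx": 0, "dy": 0, "dz": -0.5, "ax": 0, "ay": 0, "az": 0, "gripper": 0}, {"dx": 0, "dy": 0, "dz": -1, "ax": 0, "ay": 0, "az": 0, "gripper": 0}, {"dx": 0, "dy": 0, "dz": -1, "ax": 0, "ay": 0, "az": 0, "gripper": 0}, {"dx": 0, "dy": 0, "dz": -1, "ax": 0, "ay": 0, "az": 0, "gripper": 0}, {"dx": 0, "dy": 0, "dz": -1, "ax": 0, "ay": 0, "az": 0, "gripper": 0}, {"dx": 0, "dy": 0, "dz": -1, "ax": 0, "ay": 0, "az": 0, "gripper": 0}]'

```text
clock: 11.8
eef_pos: [612.5, 306.2, 250.2]
eef_rot: [3.14, -0.001, 1.659]
wrist_force: [0.2, 0.1, -0.2]
finger_gap: 94.0
finger_force: 0.0
```

Run:
```python
from cell import cams
import cv2
cv2.imwrite("pics/placed.png",cams.camera("wrist")["image"][:,:,::-1])
```

```text
(no output)
```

View pics/placed.png

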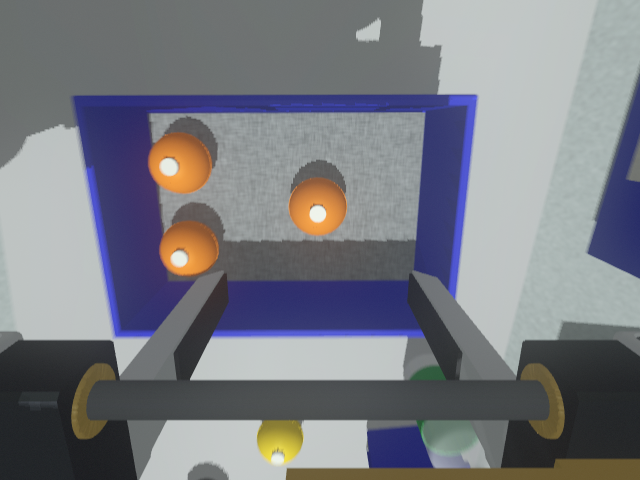

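The float stands upright in the bin at (318,207), clear of the other two. Next, check clearance to the large counter for the lever stroke.

Run:
```python
from h import *
r=((0,150,60),(5,255,255))
a,s=blob("scene",(203,140,241,163),*r);b,t=blob("side",(325,280,370,310),*r)
X=tri(a,b);print("big handle",a,s,b,t,X)
c=np.array([552.765,-292.06]);t=.196
R=np.array([[np.cos(t),-np.sin(t)],[np.sin(t),np.cos(t)]])
for x in(43.5,-43.5): print("tcp xy",c+R@[x,-102])
print("big in counter frame",R.T@(X[:2]-c))
```

```text
big handle [222.46743295 152.12643678] [  5   7  30  11 261] [347.40517241 295.28448276] [  4   5  38  22 464] [ 367.75638351 -411.02160795  195.18874253]
tcp xy [ 615.29636697 -383.63553245]
tcp xy [ 529.96212008 -400.5785637 ]
big in counter frame [-204.63380686  -80.65393625]
```

>>> jog_arm --commands '[{"dx": -0.95, "dy": -0.08, "dz": 0, "ax": 0, "ay": 0, "az": 0, "gripper": 0.57}, {"dx": -0.95, "dy": -0.08, "dz": 0, "ax": 0, "ay": 0, "az": 0, "gripper": 0.57}, {"dx": -0.95, "dy": -0.08, "dz": 0, "ax": 0, "ay": 0, "az": 0, "gripper": 0.57}, {"dx": -0.95, "dy": -0.08, "dz": 0, "ax": 0, "ay": 0, "az": 0, "gripper": 0.57}, {"dx": -0.95, "dy": -0.08, "dz": 0, "ax": 0, "ay": 0, "az": 0, "gripper": 0.57}, {"dx": -0.95, "dy": -0.08, "dz": 0, "ax": 0, "ay": 0, "az": 0, "gripper": 0.57}, {"dx": -0.95, "dy": -0.08, "dz": 0, "ax": 0, "ay": 0, "az": 0, "gripper": 0.57}, {"dx": -0.95, "dy": -0.08, "dz": 0, "ax": 0, "ay": 0, "az": 0, "gripper": 0.57}, {"dx": -0.95, "dy": -0.08, "dz": 0, "ax": 0, "ay": 0, "az": 0, "gripper": 0.57}]'

```text
clock: 12.98
eef_pos: [614.0, -38.1, 248.5]
eef_rot: [3.14, 0.0, 1.659]
wrist_force: [0.1, 0.5, -0.2]
finger_gap: 40.3
finger_force: 0.0
```

>>> jog_arm --commands '[{"dx": -0.95, "dy": -0.08, "dz": 0, "ax": 0, "ay": 0, "az": 0, "gripper": 0.57}, {"dx": -0.95, "dy": -0.08, "dz": 0, "ax": 0, "ay": 0, "az": 0, "gripper": 0.57}, {"dx": -0.95, "dy": -0.08, "dz": 0, "ax": 0, "ay": 0, "az": 0, "gripper": 0.57}, {"dx": -0.95, "dy": -0.08, "dz": 0, "ax": 0, "ay": 0, "az": 0, "gripper": 0.57}, {"dx": -0.95, "dy": -0.08, "dz": 0, "ax": 0, "ay": 0, "az": 0, "gripper": 0.57}, {"dx": -0.95, "dy": -0.08, "dz": 0, "ax": 0, "ay": 0, "az": 0, "gripper": 0.57}, {"dx": -0.95, "dy": -0.08, "dz": 0, "ax": 0, "ay": 0, "az": 0, "gripper": 0.57}, {"dx": -0.95, "dy": -0.08, "dz": 0, "ax": 0, "ay": 0, "az": 0, "gripper": 0.57}, {"dx": -0.95, "dy": -0.08, "dz": 0, "ax": 0, "ay": 0, "az": -0.62, "gripper": 0.57}, {"dx": 0, "dy": 0, "dz": 0, "ax": 0, "ay": 0, "az": 0, "gripper": 0.57}]'

```text
clock: 14.22
eef_pos: [614.7, -382.4, 247.5]
eef_rot: [3.141, 0.0, 1.765]
wrist_force: [0.2, 0.5, -0.2]
finger_gap: 40.7
finger_force: 0.0
```

Run:
```python
from cell import manip,cams
import cv2,numpy as np,h
c=cams.camera("wrist");cv2.imwrite("pics/lev.png",c["image"][:,:,::-1]);h.C["wrist"]=c
a,s=h.blob("wrist",(0,0,640,480),(0,150,60),(5,255,255));print(a,s,h.onz("wrist",a,143.5))
s=manip.read_state();print(s["eef_pos"],s["eef_rot"],s["joints"])
```

```text
[317.66871543 233.69391518] [ 307  197   24   75 1627] [ 615.00118841 -381.97273528  143.5       ]
[ 615.13134915 -380.9083743   247.65332414] [3.14121414e+00 3.16253135e-04 1.76520651e+00] [-6.05066332e-01  7.03512094e-01  8.52759262e-01  5.09404627e-05
  1.58483069e+00 -7.99475844e-01]
```

View pics/lev.png

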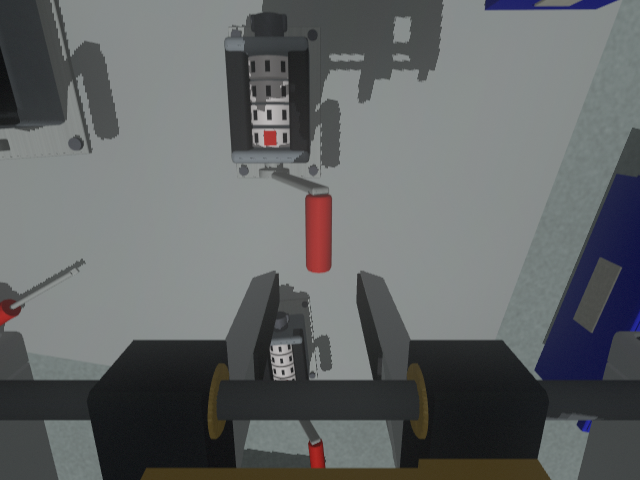

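The handle is at (318,234), upright in the picture, midway between the fingers' planes and square to them; the fix (615,−382) agrees. Lowering the straddling fingers around it.

>>> jog_arm --commands '[{"dx": -0.05, "dy": 0, "dz": 1, "ax": 0, "ay": 0, "az": 0, "gripper": 0.57}, {"dx": 0, "dy": 0, "dz": 0.9, "ax": 0, "ay": 0, "az": 0, "gripper": 0.57}, {"dx": 0, "dy": 0, "dz": 0.6, "ax": 0, "ay": 0, "az": 0, "gripper": 0.57}, {"dx": 0, "dy": 0, "dz": 0.34, "ax": 0, "ay": 0, "az": 0, "gripper": 0.57}, {"dx": 0, "dy": 0, "dz": 0, "ax": 0, "ay": 0, "az": 0, "gripper": 0.57}]'

```text
clock: 14.9
eef_pos: [616.1, -381.4, 133.6]
eef_rot: [-3.141, -0.0, 1.767]
wrist_force: [-0.3, 0.3, -0.2]
finger_gap: 40.4
finger_force: 0.0
```

>>> jog_arm --commands '[{"dx": 0, "dy": -0.2, "dz": 0, "ax": 0, "ay": 0, "az": 0, "gripper": 0.57}, {"dx": 0, "dy": -0.3, "dz": 0, "ax": 0, "ay": 0, "az": 0, "gripper": 0.57}, {"dx": 0, "dy": -0.4, "dz": 0, "ax": 0, "ay": 0, "az": 0, "gripper": 0.57}, {"dx": 0, "dy": -0.4, "dz": 0, "ax": 0, "ay": 0, "az": 0, "gripper": 0.57}, {"dx": 0, "dy": -0.4, "dz": 0, "ax": 0, "ay": 0, "az": 0, "gripper": 0.57}, {"dx": 0, "dy": -0.3, "dz": 0, "ax": 0, "ay": 0, "az": 0, "gripper": 0.57}, {"dx": 0, "dy": -0.2, "dz": 0, "ax": 0, "ay": 0, "az": 0, "gripper": 0.57}, {"dx": 0, "dy": 0, "dz": 0, "ax": 0, "ay": 0, "az": 0, "gripper": 0.57}]'

```text
clock: 15.9
eef_pos: [529.2, -399.2, 133.5]
eef_rot: [-3.142, -0.0, 1.767]
wrist_force: [3.8, 1.3, -1.2]
finger_gap: 40.6
finger_force: 2.0
```

>>> jog_arm --commands '[{"dx": 0, "dy": -0.1, "dz": 0, "ax": 0, "ay": 0, "az": 0, "gripper": 0.57}, {"dx": 0, "dy": -0.05, "dz": 0, "ax": 0, "ay": 0, "az": 0, "gripper": 0.57}, {"dx": 0, "dy": 0, "dz": 0, "ax": 0, "ay": 0, "az": 0, "gripper": 0.57}]'

```text
clock: 16.27
eef_pos: [524.0, -400.1, 133.0]
eef_rot: [-3.141, -0.001, 1.767]
wrist_force: [5.3, 0.3, -3.8]
finger_gap: 40.4
finger_force: 2.6
```

>>> jog_arm --commands '[{"dx": 0, "dy": -0.04, "dz": 0, "ax": 0, "ay": 0, "az": 0, "gripper": 0.57}, {"dx": 0, "dy": 0, "dz": 0, "ax": 0, "ay": 0, "az": 0, "gripper": 0.57}]'

```text
clock: 16.52
eef_pos: [522.5, -400.3, 132.9]
eef_rot: [-3.141, -0.001, 1.768]
wrist_force: [5.4, 1.2, -4.9]
finger_gap: 40.5
finger_force: 2.8
```

>>> jog_arm --commands '[{"dx": 0, "dy": -0.06, "dz": 0, "ax": 0, "ay": 0, "az": 0, "gripper": 0.57}, {"dx": 0, "dy": 0, "dz": 0, "ax": 0, "ay": 0, "az": 0, "gripper": 0.57}]'

```text
clock: 16.77
eef_pos: [520.1, -400.7, 132.9]
eef_rot: [-3.142, -0.001, 1.768]
wrist_force: [6.1, 1.0, -5.0]
finger_gap: 40.5
finger_force: 3.0
```

>>> jog_arm --commands '[{"dx": 0, "dy": -0.04, "dz": 0, "ax": 0, "ay": 0, "az": 0, "gripper": 0.57}, {"dx": 0, "dy": 0, "dz": 0, "ax": 0, "ay": 0, "az": 0, "gripper": 0.57}]'

```text
clock: 17.02
eef_pos: [519.2, -400.8, 132.8]
eef_rot: [3.141, -0.001, 1.768]
wrist_force: [10.7, 1.9, -7.1]
finger_gap: 40.2
finger_force: 5.2
```

The force jump and the position both match the stop. One slight press more, then ease back, letting the spring follow.

>>> jog_arm --commands '[{"dx": 0, "dy": -0.03, "dz": 0, "ax": 0, "ay": 0, "az": 0, "gripper": 0.57}, {"dx": 0, "dy": 0, "dz": 0, "ax": 0, "ay": 0, "az": 0, "gripper": 0.57}]'

```text
clock: 17.27
eef_pos: [518.9, -400.8, 132.8]
eef_rot: [3.139, 0.0, 1.768]
wrist_force: [18.3, 1.2, -9.6]
finger_gap: 40.7
finger_force: 8.9
```

>>> jog_arm --commands '[{"dx": 0, "dy": 0.2, "dz": 0, "ax": 0, "ay": 0, "az": 0, "gripper": 0.57}, {"dx": 0, "dy": 0.3, "dz": 0, "ax": 0, "ay": 0, "az": 0, "gripper": 0.57}, {"dx": 0, "dy": 0.4, "dz": 0, "ax": 0, "ay": 0, "az": 0, "gripper": 0.57}, {"dx": 0, "dy": 0.4, "dz": 0, "ax": 0, "ay": 0, "az": 0, "gripper": 0.57}, {"dx": 0, "dy": 0.4, "dz": 0, "ax": 0, "ay": 0, "az": 0, "gripper": 0.57}, {"dx": 0, "dy": 0.4, "dz": 0, "ax": 0, "ay": 0, "az": 0, "gripper": 0.57}, {"dx": 0, "dy": 0.25, "dz": 0, "ax": 0, "ay": 0, "az": 0, "gripper": 0.57}, {"dx": 0, "dy": 0.1, "dz": 0, "ax": 0, "ay": 0, "az": 0, "gripper": 0.57}, {"dx": 0, "dy": 0, "dz": 0, "ax": 0, "ay": 0, "az": 0, "gripper": 0.57}]'

```text
clock: 18.4
eef_pos: [613.1, -382.7, 133.4]
eef_rot: [-3.141, -0.0, 1.767]
wrist_force: [-0.3, 0.3, 0.2]
finger_gap: 40.4
finger_force: 0.0
```

>>> jog_arm --commands '[{"dx": 0, "dy": 0.05, "dz": -0.3, "ax": 0, "ay": 0, "az": 0, "gripper": 0.57}, {"dx": 0, "dy": 0, "dz": -0.8, "ax": 0, "ay": 0, "az": 0, "gripper": 0.57}, {"dx": 0, "dy": 0, "dz": -1, "ax": 0, "ay": 0, "az": 0, "gripper": 0.57}, {"dx": 0, "dy": 0, "dz": -0.8, "ax": 0, "ay": 0, "az": 0, "gripper": 0.57}, {"dx": 0, "dy": 0, "dz": 0, "ax": 0, "ay": 0, "az": 0, "gripper": 0.57}, {"dx": 0, "dy": 0, "dz": 0, "ax": 0, "ay": 0, "az": 0, "gripper": 0.57}]'

```text
clock: 19.15
eef_pos: [614.8, -382.2, 248.8]
eef_rot: [-3.141, -0.001, 1.767]
wrist_force: [-0.6, 0.7, -0.3]
finger_gap: 40.3
finger_force: 0.0
```

Run:
```python
from cell import manip,cams
import cv2,numpy as np,h
c=cams.camera("wrist");h.C["wrist"]=c
a,s=h.blob("wrist",(0,180,640,280),(0,150,60),(5,255,255));print(a,s,h.onz("wrist",a,143.5))
i=cams.camera("scene")["image"]
cv2.imwrite("pics/end.png",np.hstack([cv2.resize(c["image"][0:280,150:400],(335,375)),cv2.resize(i[100:400,190:560],(462,375))])[:,:,::-1])
```

```text
[317.42643392 233.87905237] [ 306   18   24   75 1604] [ 614.9517692  -382.16554115  143.5       ]
```

View pics/end.png

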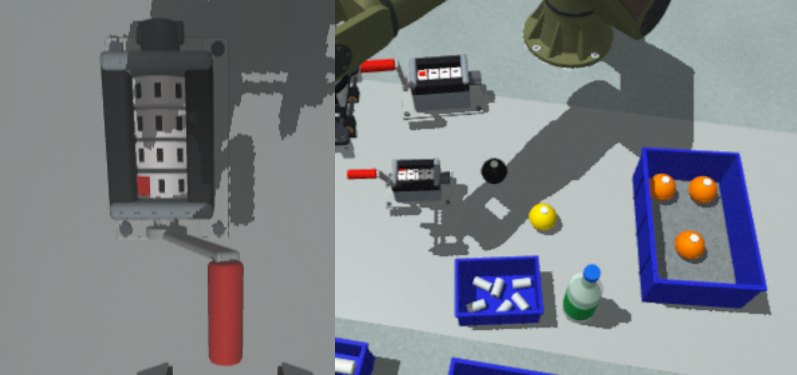

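The lever is back at rest: the handle is at the same pixels as before. The red drum patch has moved one step, to (143,186) in the crop, and the float stands in the bin with the bottle and tray unmoved. Handing in.

```bash
python3 -c "
from cell import job
print(job.sign_off())"
```

```text
the job is handed in; nothing more can be done
None
```

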